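# Seat the lugged cap of the flux canister

## Task

The yellow cap on one of the two flux canisters is riding high: its two hidden lugs stand on the canister's collar instead of in its notches. Turn the yellow cap on its seat, without lifting it off, until its handle lines up with the white stripes of its canister, the lugs drop in and the cap sits fully home; then let go. Leave the green cap, which is already home, alone.

Things in the scene. Friction and masses are not known exactly. Their poses are not given: they have to be found in the camera images.
- yellow_cap_grip (a point): Centre of the loose yellow cap's bar handle: 60 mm long along x, 14 thick along y, 30 tall; z up on the cap's axis. Flange 82 mm wide, 10 thick, underside 25 mm below. Its 49 mm spigot, 26 deep, keeps it centred. Two lugs under it at +x, -x: 16 wide, 10 deep. Starts riding 10 mm high, bar 34 to 72 degrees counter-clockwise (from above) of the notches. Seats either way round. 0.25 kg.
- flux_canister: Grey canister under the yellow cap, bolted to the table, 104 mm wide; square foot 116 mm. Origin: centre of the foot's underside, z up. Shoulder 90 mm up; 76 mm collar on it, top 102 mm up, bore 52. Collar notches at +x and -x (white stripes), 28 wide, 12 deep: lugs have 9 degrees play each way. Handle's centre is 127 mm above the origin when the cap is home, 137 riding high.
- green_cap_grip (a point): Centre of the bar handle of the other cap: same shape and size but green, already home on an identical grey canister at least 160 mm away. To be left alone. (Also: a fixed upright steel plate stands on the table ahead of the arm's start, near its left front; rise well above it, to about 0.4 m, before swinging in. All else near the canisters is low.)
There are look-alikes about, which are no part of the job. What is meant by the part that bears yellow_cap_grip is not blue or brown, and is the larger of those in its own colour.

How it is judged:
By the outcome, as a careful person would: the job done as asked, in the order asked, and still so for the second after the job is handed in, with the robot touching nothing.
It also fails if it takes over 32 s, if anything falls off the work surface, if the arm or the gripper's body presses on something with over 40 N, if the wrist force passes 120 N, or if a joint passes its speed limit or range.

## Robot

A 6-joint arm with a two-finger parallel gripper is mounted at the origin on a cart in front of the work surface, level with it; the furniture and walls round the work are solid. World frame = base frame: x ahead of the robot, y to its left, z up, the work surface at z = 0. Lengths are in mm, angles in rad, forces in N, time in s.
With the tool pointing down it reaches from about 275 to 750 mm from the base axis. Payload 10.2 kg.
Tool frame: the origin (TCP) lies between the finger pads; the fingertips stand 8 mm ahead of it and the grasp point (between the pads) lies 11 mm behind it; z points along the fingers, x is the direction in which the jaws open and shut, and the axes are right-handed (so a half turn about z gives the same grasp; the last joint's range is limited). The gripper opens to 85 mm and grips with 20 to 120 N. Pads are 22 mm wide; open, the fingers measure 114 mm over their backs; the gripper's body (76 mm by 85 mm) begins 54 mm behind the grasp point. The pads swing forward as they close: fully open they stand 13 mm farther back than shut.
Start: joints at [0.892, 0.313, 1.498, -0, 1.331, -0.223], TCP at [231.108, 471.402, 201.394] pointing down, gripper open.
Joint ranges: [-2.94, 2.94], [-0.97, 2.17], [0.19, 2.56], [-1.23, 4.37], [0.02, 3.11], [-2.88, 2.88]. Speed limits (rad/s): [2.39, 2.39, 3.01, 3.14, 3.14, 3.14].

## Interface

Orientations are given as a unit quaternion [w, x, y, z].
In Python, from rig import sense, eyes, ctrl gives the robot as it stands.
- The arm moves only by the tool move_arm, never from a script. Its argument "rows" is a list that holds one entry, the list of rows, each a list of 5 numbers: the shift along the tool's x, y, z in mm, then the turn about the tool's z in units of 6 degrees (1.0 is 6 degrees), then the gripper command: -1 is shut, 1 is fully open, values between are in proportion. In form: [[[dx, dy, dz, roll, jaw], ...]]. A call has 1 to 12 rows; each row is the pose to reach, as a shift and turn from the pose measured when the call began, along the tool's axes at that moment; what a row does not reach only later rows make up. A row lasts 1/8 s, in which the tool goes at most 62.5 mm and 10.7 degrees, less where a joint would pass 70% of its speed; a pose out of reach is approached as far as the arm can. A call with a gripper value outside its range is refused whole. The fingers move at their own pace and stop on an object; "squeeze" is the grip in N (left out, the last holds). Time passes only in rows, so rows that repeat a pose let the fingers close. It gives the time, the measured TCP pose, the force and the opening at its end, in the units of the state.
- sense(): the state, without advancing time (a new reading comes with each control period).
- eyes.capture(name): name is "scene" or "top" or "wrist"; returns a dict with "color" (384x512x3 uint8, blue, green, red), "vertical_fov" (degrees; the focal length in pixels is half the picture's height over the tangent of half this angle, whatever the lens; pixels are square), "cx", "cy" (the principal point, pixels), "xyz" and "attitude" of the camera in the world. Camera axes: x right, y down, z forward; pixel columns grow to the right and rows downward; lengths in mm; the calibration is good to about 2 mm. A picture is of the moment at which its call begins. There is no depth.
- ctrl.finish_job(): hands the job in, once; it reports no verdict.
The state is a dict: "time_s": time; "joints": joint angles; "dq": joint speeds; "tau": joint torques, N m; "eef_pos": TCP position; "ee_rot": TCP orientation; "force": force on the tool from outside, world axes, zero at the start; "wrist_torque": the same for the moment, N m; "grip_width": opening from 0.0 (shut) to 1.0 (fully open).
Only numpy, scipy, OpenCV 4.12 (cv2) and the standard library are available. Lean on these libraries where they do the work, as an engineer would, in place of code of your own. Each camera call takes 0.05 s, during which the arm holds its last target. There are 200 camera calls.

## Working session

There is one attempt and no reset: what is moved stays moved. The work goes in short steps, Python scripts to look and compute and a tool call to move; the robot and the scene stay as the last step left them, time stands still between calls to the robot, and variables do not carry over. Pictures are saved under pics/ and viewed, about 8 in all and at most 12, crops included, and the job is handed in when it is done.

Besides the shell and the picture viewer there is one more tool, called after "Request:" as a command line: name --argument value ..., lists and objects as JSON in quotes. move_arm: Moves the arm, as the interface text tells. Its arguments: {"type":"object","properties":{"rows":{"type":"array","items":{"type":"array","items":{"type":"array","items":{"type":"number"}}}},"squeeze":{"type":"number"}},"required":["rows"]}

```bash
mkdir -p pics; ls
cat > h.py <<'E'
import numpy as np,cv2
from rig import sense,eyes,ctrl
from scipy.spatial.transform import Rotation as R
def cap(n,f):
    d=eyes.capture(n); cv2.imwrite(f'pics/{f}.png',d['color']); return d
def rot(q): return R.from_quat([q[1],q[2],q[3],q[0]]).as_matrix()
def ray(d,uv):
    f=d['color'].shape[0]/2/np.tan(np.radians(d['vertical_fov'])/2)
    uv=np.atleast_2d(uv).astype(float)
    c=np.c_[(uv[:,0]-d['cx'])/f,(uv[:,1]-d['cy'])/f,np.ones(len(uv))]
    a=np.array(d['attitude']); M=a if a.shape==(3,3) else rot(a)
    return np.array(d['xyz']),c@M.T
def onz(d,uv,z):
    o,r=ray(d,uv); return o+r*((z-o[2])/r[:,2])[:,None]
E
python3 - <<'E'
from h import *
print(sense())
for n in('scene','top'):
    d=cap(n,n); print({k:v for k,v in d.items() if k!='color'})
cv2.imwrite('pics/both.png',np.hstack([cv2.imread('pics/scene.png'),cv2.imread('pics/top.png')])[:, :])
E
```

```text
pics
{'time_s': 0.0, 'joints': array([ 8.91575361e-01,  3.13462164e-01,  1.49848366e+00,  2.26492730e-05,
        1.33098161e+00, -2.23394552e-01]), 'dq': array([-0.0010173 , -0.00084417, -0.0001693 , -0.00100374, -0.0008698 ,
        0.00056489]), 'tau': array([ 2.95139907e-04, -4.12254453e+01, -2.59742618e+01, -1.83724292e-04,
        4.02267091e-03, -8.35689406e-06]), 'eef_pos': array([230.91204136, 471.14983324, 200.81134323]), 'ee_rot': array([ 2.08453115e-04,  8.48589624e-01,  5.29051230e-01, -6.34095561e-04]), 'force': array([-0.01679034, -0.65470051, -0.58001878]), 'wrist_torque': array([ 0.0125011 , -0.01540494, -0.05845303]), 'grip_width': 1.0027640475318245}
{'vertical_fov': 47.542645430415206, 'cx': 257.36643746131335, 'cy': 194.80315853961247, 'xyz': array([ -95.77624151, -466.51463466,  498.55067016]), 'attitude': array([-0.4762096 ,  0.75113141, -0.39186077,  0.23552317])}
{'vertical_fov': 53.38409227280236, 'cx': 257.87100984031264, 'cy': 198.90031201836743, 'xyz': array([477.50376301,   5.0489394 , 958.58511787]), 'attitude': array([ 0.03376881, -0.70215705,  0.7106881 , -0.02752398])}
```

View pics/top.png

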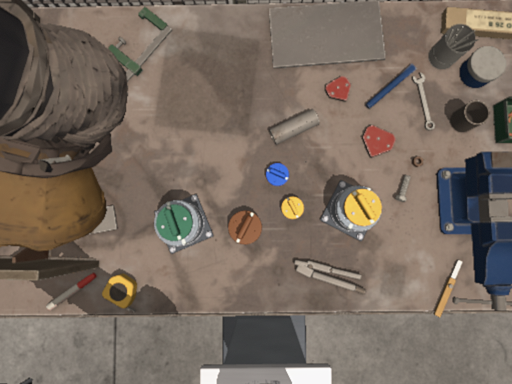

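View pics/scene.png

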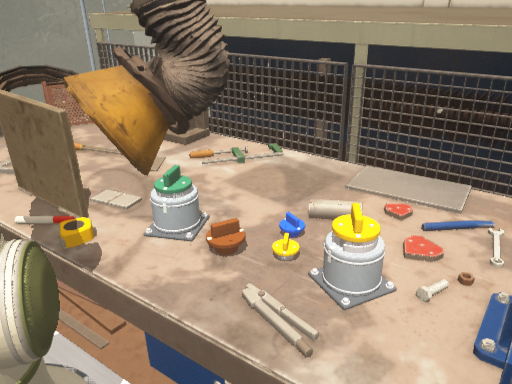

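The top view shows the large yellow cap at (361,208), the green cap at (178,222), and small blue, brown and yellow decoys. The plate is at the left front, and a hood hangs over the upper left. Next I'll enlarge the yellow canister.

Run:
```python
from h import *
t=cv2.imread('pics/top.png')[165:250,315:405]; s=cv2.imread('pics/scene.png')[195:310,305:400]
r=lambda a,h:cv2.resize(a,(390,500),interpolation=cv2.INTER_CUBIC)
cv2.imwrite('pics/c1.png',np.hstack([cv2.resize(t,(400,378),interpolation=2),cv2.resize(s,(312,378),interpolation=2)]))
d=eyes.capture('top')
im=d['color']; hsv=cv2.cvtColor(im,cv2.COLOR_BGR2HSV)
m=cv2.inRange(hsv,(20,130,90),(35,255,255)); 
n,l,st,c=cv2.connectedComponentsWithStats(m)
for i in range(1,n):
    if st[i,4]>100: print(st[i],c[i])
print(onz(d,[[361,208]],122),onz(d,[[178,222]],112))
# foot dark
print(onz(d,[[0,270],[90,260]],100), onz(d,[[50,130],[100,240]],350))
```

```text
[344 189  37  37 954] [362.3490566  206.92557652]
[281 196  22  23 350] [291.89142857 207.06      ]
[103 274  34  34 474] [120.92616034 289.44514768]
[[ 527.45992339 -213.48536902  122.        ]] [[501.92666873 189.85233089 112.        ]]
[[399.89144644 590.3548297  100.        ]
 [419.80364711 388.98458274 100.        ]] [[647.6547169  348.38197723 350.        ]
 [467.94228709 262.05232391 350.        ]]
```

View pics/c1.png

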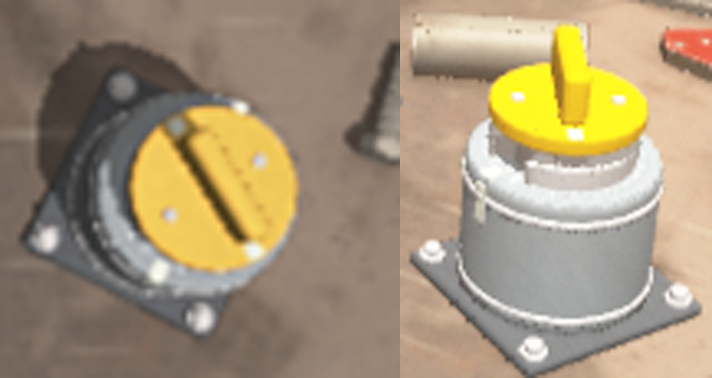

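The crop shows white shoulder stripes at about (158,270) and (240,106), and the bar running upper left to lower right. The bar is roughly 58° counter-clockwise of the stripes. Now I'll work out the numbers.

```bash
cat >> h.py <<'E'
def tool(target,yawdeg=None):
    s=sense(); M=rot(s['ee_rot']); return M.T@(np.array(target)-s['eef_pos'])
def yaw():
    M=rot(sense()['ee_rot']); return np.degrees(np.arctan2(M[1,0],M[0,0]))
E
python3 - <<'E'
from h import *
d=eyes.capture('top'); k=lambda p:[[315+a/4.444,165+b/4.447] for a,b in p]
ang=lambda v:np.degrees(np.arctan2(v[1],v[0]))
st=onz(d,k([(158,270),(240,106)]),90); print('stripes',st,st.mean(0),ang(st[1]-st[0]))
f=onz(d,k([(120,70),(25,235),(205,335)]),8); print('foot',f,(f[0]+f[2])/2,ang(f[0]-f[1]),ang(f[2]-f[1]))
im=d['color']; hsv=cv2.cvtColor(im,cv2.COLOR_BGR2HSV)
m=cv2.inRange(hsv,(18,110,70),(36,255,255)); m[:, :335]=0
c=max(cv2.findContours(m,0,1)[0],key=cv2.contourArea); (u,r),R_=cv2.minEnclosingCircle(c)
e=cv2.fitEllipse(c); print(u,r,R_,e)
print('flange',onz(d,[[u,r],e[0]],118)); p=onz(d,c[:,0],122);print(p.min(0),p.max(0))
# bar top
b=onz(d,k([(197,130),(258,232)]),152); print('bar',b,b.mean(0),ang(b[1]-b[0]))
# green cap same
m=cv2.inRange(hsv,(60,60,30),(95,255,255)); m[:,:140]=0;m[:,210:]=0
print('yaw',yaw(),sense()['eef_pos'],sense()['joints'][[0,5]])
print('up',tool([231,471,400]),'over',tool([st.mean(0)[0],st.mean(0)[1],400]))
M=rot(sense()['ee_rot']);print(M.round(3))
s=eyes.capture('scene')
o1,r1=ray(s,[155,172])
for q in([100,240],[45,245],[20,250]):
    o2,r2=ray(d,q);A=np.c_[r1[0],-r2[0]];x=np.linalg.lstsq(A,o2-o1,rcond=None)[0];print(o1+r1[0]*x[0],o2+r2[0]*x[1])
E
```

```text
stripes [[ 489.4960514  -196.84656159   90.        ]
 [ 572.94033658 -241.59992358   90.        ]] [ 531.21819399 -219.22324259   90.        ] -28.205828107729715
foot [[ 603.19342553 -198.21117065    8.        ]
 [ 511.00546591 -142.36702674    8.        ]
 [ 454.3244009  -240.78631945    8.        ]] [ 528.75891321 -219.49874505    8.        ] -31.205970657733015 -119.93824969426869
362.5 207.0 19.163867950439453 ((362.363037109375, 206.90676879882812), (34.63149642944336, 37.502681732177734), 71.47012329101562)
flange [[ 529.86122049 -217.89869022  118.        ]
 [ 530.07033168 -217.60542452  118.        ]]
[ 490.21186296 -257.4780106   122.        ] [ 569.3974821  -176.14773199  122.        ]
bar [[ 554.89718873 -203.14227594  152.        ]
 [ 506.0250609  -230.2905048   152.        ]] [ 530.46112481 -216.71639037  152.        ] -150.94804167736976
yaw 63.88418811763087 [230.99140266 471.26265572 201.06137533] [ 0.89159007 -0.22340603]
up [-3.83000260e-01  8.34138081e-02 -1.98938412e+02] over [-487.98640122  573.47851931 -198.68351341]
[[ 0.44   0.898 -0.001]
 [ 0.898 -0.44  -0.001]
 [-0.001 -0.    -1.   ]]
[527.73461044 284.69066971 105.81121485] [464.57222842 352.63629755 135.49676152]
[563.85848162 328.21267668  83.05736951] [455.87559612 457.71152656 159.32096258]
[571.2699878  337.14205255  78.388981  ] [447.01929234 494.92005265 182.91632872]
```

Request:
move_arm --rows '[[[0, 0, -60, 0, 1], [0, 0, -120, 0, 1], [0, 0, -180, 0, 1], [0, 0, -200, 0, 1], [0, 0, -200, 0, 1], [-45, 40, -200, 1.5, 1], [-90, 78, -200, 3, 1], [-135, 115, -200, 4.5, 1], [-180, 153, -200, 6, 1], [-213, 181, -200, 7.5, 1], [-235, 213, -200, 9, 1], [-270, 262, -200, 10.5, 1]]]'

```text
time_s: 1.75
eef_pos: [347.4, 112.7, 399.9]
ee_rot: [0.0, 1.0, 0.006, -0.001]
force: [1.5, 2.0, -0.4]
grip_width: 1.001
```

Run:
```python
from h import *
print(yaw(),tool([530,-218,230]),(yaw()+61)/6)
```

```text
0.6897910332389829 [178.99148679 332.81925934 169.6032134 ] 10.281631838873164
```

Request:
move_arm --rows '[[[26, 48, 0, 1.5, 1], [52, 96, 0, 3, 1], [78, 144, 0, 4.5, 1], [104, 192, 0, 6, 1], [130, 240, 0, 7.5, 1], [156, 288, 0, 9, 1], [179, 333, 0, 10.3, 1], [179, 333, 40, 10.3, 1], [179, 333, 80, 10.3, 1], [179, 333, 120, 10.3, 1], [179, 333, 150, 10.3, 1], [179, 333, 150, 10.3, 1]]]'

```text
time_s: 3.25
eef_pos: [528.8, -217.4, 246.5]
ee_rot: [0.0, 0.861, -0.508, -0.004]
force: [0.7, -0.2, 0.4]
grip_width: 0.997
```

Run:
```python
from h import *
d=cap('wrist','w1'); print({k:v for k,v in d.items() if k!='color'}); print(yaw(),sense()['eef_pos'],sense()['joints'])
o=np.array(d['xyz'])
# project predicted center
```

```text
{'vertical_fov': 59.33413408133524, 'cx': 256.54397578250337, 'cy': 191.45107682629558, 'xyz': array([ 602.62617291, -177.64139572,  418.80946368]), 'attitude': array([ 0.14255181,  0.84944572, -0.50055281, -0.08699331])}
-61.11154231396686 [ 529.58765321 -217.87378822  248.70497373] [-5.94187745e-01  3.95707832e-01  1.25951618e+00 -1.22696107e-03
  1.49051542e+00  4.72506144e-01]
```

View pics/w1.png

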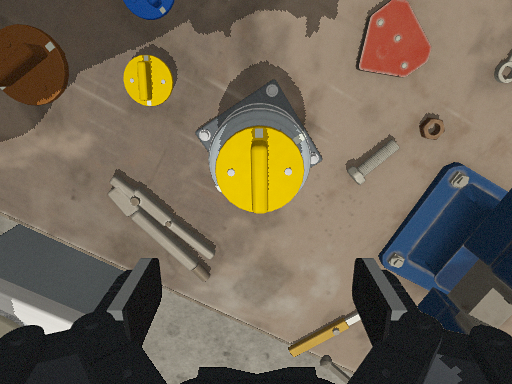

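The wrist view shows the bar nearly vertical at u≈260, from v≈138 to 212, with the flange centred near (260,170). I'll measure the bar axis and centre.

Run:
```python
from h import *
d=eyes.capture('wrist'); im=d['color']; h=cv2.cvtColor(im,cv2.COLOR_BGR2HSV)
m=cv2.inRange(h,(18,110,70),(36,255,255)); m[:,:195]=0; m[230:]=0;m[:, 330:]=0
c=max(cv2.findContours(m,0,1)[0],key=cv2.contourArea); (u,v),r=cv2.minEnclosingCircle(c)
p=onz(d,c[:,0],120); A=np.c_[p[:,:2],np.ones(len(p))]; x=np.linalg.lstsq(A,(p[:,:2]**2).sum(1),rcond=None)[0]
cc=x[:2]/2; print('circle',u,v,r,'world fit',cc,np.sqrt(x[2]+cc@cc),yaw(),sense()['eef_pos'])
cr=im[90:230,190:330]; cv2.imwrite('pics/w2.png',cv2.resize(cr,(560,560),interpolation=2))
```

```text
circle 257.711181640625 169.18411254882812 43.90863037109375 world fit [ 529.41258351 -219.15894859] 40.69855215409548 -61.11196038827352 [ 530.07396847 -218.21897702  249.99006093]
```

View pics/w2.png

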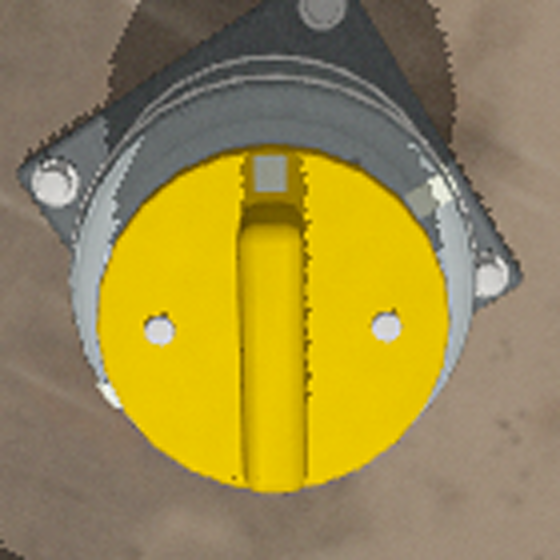

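Run:
```python
from h import *
d=eyes.capture('wrist'); k=lambda p:[[190+a/4-.4,90+b/4-.4] for a,b in p]
a=lambda v:np.degrees(np.arctan2(v[1],v[0]))
b=onz(d,k([(160,330),(387,326)]),122); print(b.mean(0),a(b[1]-b[0]))
s=onz(d,k([(435,195),(106,393)]),90); print(s.mean(0),a(s[1]-s[0]),np.linalg.norm(s[1]-s[0]))
t=onz(d,k([(269,225),(275,490)]),152); print(t,t.mean(0),a(t[1]-t[0]))
f=onz(d,k([(55,184),(322,8),(490,277)]),12);print((f[0]+f[2])/2,a(f[1]-f[0]),a(f[2]-f[1]))
print(tool([529.6,-218.7,134]),yaw())
```

```text
[ 529.87493981 -220.0352774   122.        ] -60.032257989988715
[ 528.50411723 -218.94716838   90.        ] 150.68239227475118 98.14763258656257
[[ 555.67810808 -204.52311598  152.        ]
 [ 505.4635723  -233.79089203  152.        ]] [ 530.57084019 -219.157004    152.        ] -149.76403010057874
[ 530.47167206 -220.86918384   12.        ] -28.5310507174306 -117.4860389110572
[-1.04028336e-01  6.71663956e-01  1.16639727e+02] -61.11159144046486
```

Request:
move_arm --rows '[[[0, 0.5, 40, -0.2, 1], [0, 0.5, 75, -0.2, 1], [0, 0.5, 100, -0.2, 1], [0, 0.5, 115, -0.2, 1], [0, 0.5, 115, -0.2, 1], [0, 0.5, 115, -0.2, 1], [0, 0.5, 115, -0.2, 1]]]'

```text
time_s: 4.28
eef_pos: [530.2, -219.0, 136.6]
ee_rot: [0.001, 0.866, -0.499, 0.001]
force: [0.0, -0.4, 0.5]
grip_width: 0.997
```

Request:
move_arm --rows '[[[0, 0, 0, 0, 0.2], [0, 0, 0, 0, -0.2], [0, 0, 0, 0, -0.5], [0, 0, 0, 0, -1], [0, 0, 0, 0, -1], [0, 0, 0, 0, -1], [0, 0, 0, 0, -1], [0, 0, 0, 0, -1]]]' --squeeze 25

```text
time_s: 5.28
eef_pos: [530.2, -219.0, 136.6]
ee_rot: [0.001, 0.866, -0.499, 0.001]
force: [0.1, 0.6, -0.6]
grip_width: -0.002
```

Run:
```python
from h import *
s=sense();print(yaw(),s['eef_pos'],s['force'],s['wrist_torque'],s['grip_width'])
```

```text
-59.910245996922924 [ 530.19644252 -218.96782029  136.64568425] [ 0.11191154  0.58021079 -0.55408029] [0.01040569 0.02450899 0.04198265] -0.0022853711426551308
```

The gripper closed on nothing, so I'm looking.

Run:
```python
from h import *
d=cap('wrist','w3'); s=cap('scene','s3')
a=s['color'][130:310,280:440]; cv2.imwrite('pics/ws3.png',np.hstack([cv2.resize(d['color'],(427,320)),cv2.resize(a,(284,320),interpolation=2)]))
```

```text
(no output)
```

View pics/ws3.png

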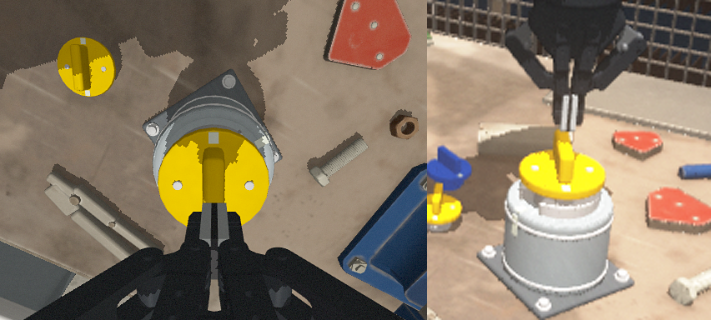

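The fingers are shut and seem to be standing over or beyond the bar. I'll triangulate the fingertips from the two views.

Run:
```python
from h import *
d=eyes.capture('wrist'); s=eyes.capture('scene')
def proj(d,P):
    f=192/np.tan(np.radians(d['vertical_fov'])/2); M=rot(d['attitude']); c=M.T@(np.array(P)-d['xyz']); return c[:2]/c[2]*f+[d['cx'],d['cy']]
for z in(128.6,136.6,152,165): print(z,proj(s,[530,-219,z]),proj(d,[530,-219,z]))
print('bar-end preds',[ (proj(s,[530+e*26,-219+e*15,152]).round(),proj(d,[530+e*26,-219+e*15,152]).round()) for e in(-1,0,1)])
print(d['xyz'],sense()['eef_pos'],rot(d['attitude'])[:,2])
S=s['color'][170:260,320:400]; W=d['color'][180:384,170:340]
cv2.imwrite('pics/z3.png',np.hstack([cv2.resize(S,(373,420),interpolation=2),cv2.resize(W,(350,420),interpolation=2)]))
```

```text
128.6 [356.57781353 221.45421789] [256.23857961 225.46655707]
136.6 [356.95149667 217.36047856] [256.27939685 231.41967641]
152 [357.68077978 209.37110322] [256.36785442 244.32105029]
165 [358.30681606 202.51280796] [256.45478384 256.99954689]
bar-end preds [(array([360., 218.]), array([256., 293.])), (array([358., 209.]), array([256., 244.])), (array([356., 201.]), array([257., 190.]))]
[ 601.76972909 -176.75802289  309.38385371] [ 530.21970516 -219.00506324  136.68196092] [-0.27935416 -0.16627549 -0.94568161]
```

View pics/z3.png

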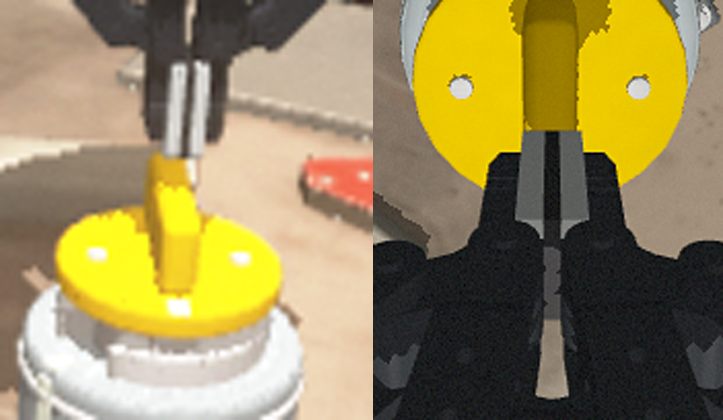

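Both views put the shut fingertips at z≈168, about 40 mm higher than the stated geometry gives. The bar itself matches its predicted height. I'll open, go down another 34 mm and watch the force.

Request:
move_arm --rows '[[[0, 0, 0, 0, 1], [0, 0, 0, 0, 1], [0, 0, 0, 0, 1], [0, 0, 0, 0, 1], [0, 0, 0, 0, 1], [0, 0, 0, 0, 1]]]'

```text
time_s: 6.22
eef_pos: [530.2, -219.0, 136.7]
ee_rot: [0.001, 0.866, -0.499, 0.001]
force: [-0.3, -0.9, -0.1]
grip_width: 1.0
```

Request:
move_arm --rows '[[[0, 0, 8, 0, 1], [0, 0, 16, 0, 1], [0, 0, 24, 0, 1], [0, 0, 30, 0, 1], [0, 0, 34, 0, 1], [0, 0, 34, 0, 1]]]'

```text
time_s: 6.98
eef_pos: [530.2, -219.0, 102.4]
ee_rot: [0.001, 0.866, -0.499, 0.001]
force: [0.2, -0.9, -0.1]
grip_width: 0.998
```

Request:
move_arm --rows '[[[0, 0, 0, 0, 0.2], [0, 0, 0, 0, -0.2], [0, 0, 0, 0, -0.5], [0, 0, 0, 0, -1], [0, 0, 0, 0, -1], [0, 0, 0, 0, -1], [0, 0, 0, 0, -1]]]'

```text
time_s: 7.85
eef_pos: [530.2, -218.9, 102.5]
ee_rot: [0.001, 0.866, -0.499, 0.001]
force: [-1.2, 1.6, 2.4]
grip_width: 0.154
```

Run:
```python
from h import *
s=sense();print(yaw(),s['eef_pos'],s['force'],s['wrist_torque'],s['grip_width'])
d=eyes.capture('wrist'); s=eyes.capture('scene')
S=s['color'][170:260,320:400]; W=d['color'][120:324,170:340]
cv2.imwrite('pics/z4.png',np.hstack([cv2.resize(S,(373,420),interpolation=2),cv2.resize(W,(350,420),interpolation=2)]))
```

```text
-59.90908603880769 [ 530.1540205  -218.94350992  102.54853626] [-1.19517897  1.57512224  2.35046418] [ 0.32940671  0.25803294 -0.04616712] 0.15357566191282904
```

View pics/z4.png

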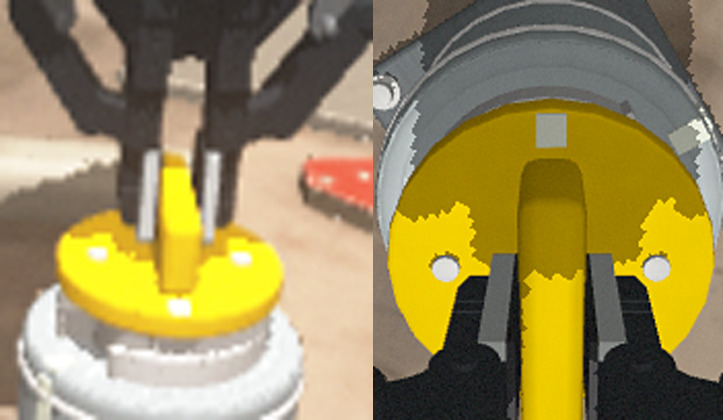

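The fingers now straddle and grip the bar, at width 0.154, or about 13 mm. I'll turn it 59° clockwise.

Request:
move_arm --rows '[[[0, 0, 0, 1, -1], [0, 0, 0, 2, -1], [0, 0, 0, 3, -1], [0, 0, 0, 4, -1], [0, 0, 0, 5, -1], [0, 0, 0, 6, -1], [0, 0, 0, 7, -1], [0, 0, 0, 8, -1], [0, 0, 0, 9, -1], [0, 0, 0, 9.9, -1], [0, 0, 0, 9.9, -1], [0, 0, 0, 9.9, -1]]]'

```text
time_s: 9.45
eef_pos: [530.1, -218.9, 102.2]
ee_rot: [-0.0, -0.506, 0.863, -0.001]
force: [0.2, -0.5, -1.9]
grip_width: 0.159
```

Run:
```python
from h import *
s=sense();print(yaw(),s['eef_pos'],s['force'],s['wrist_torque'],s['grip_width'])
```

```text
-119.20509003812374 [ 530.05906496 -218.93210566  102.24986264] [ 0.19774675 -0.53372492 -1.86819359] [ 0.04622701  0.00023081 -0.01864266] 0.15875170903517316
```

The load has shifted to about −2 N, which is the cap's weight hanging in the grip, so the lugs are over the notches. I'll lower it in.

Request:
move_arm --rows '[[[0, 0, 2, 0, -1], [0, 0, 4, 0, -1], [0, 0, 6, 0, -1], [0, 0, 8, 0, -1], [0, 0, 9.5, 0, -1], [0, 0, 9.5, 0, -1]]]'

```text
time_s: 10.2
eef_pos: [530.1, -219.0, 92.8]
ee_rot: [-0.0, -0.506, 0.863, -0.001]
force: [0.1, 0.3, -2.6]
grip_width: 0.156
```

Request:
move_arm --rows '[[[0, 0, 0, 0, -0.5], [0, 0, 0, 0, 0], [0, 0, 0, 0, 1], [0, 0, 0, 0, 1], [0, 0, 0, 0, 1], [0, 0, 0, 0, 1], [0, 0, 0, 0, 1]]]'

```text
time_s: 11.08
eef_pos: [530.1, -219.0, 92.7]
ee_rot: [-0.0, -0.506, 0.863, -0.001]
force: [-0.3, -0.1, -0.8]
grip_width: 1.0
```

Request:
move_arm --rows '[[[0, 0, -30, 0, 1], [0, 0, -75, 0, 1], [0, 0, -130, 0, 1], [0, 0, -180, 0, 1], [0, 0, -180, 0, 1], [0, 0, -180, 0, 1]]]'

```text
time_s: 11.82
eef_pos: [529.8, -218.5, 271.8]
ee_rot: [-0.001, -0.506, 0.863, -0.0]
force: [-0.3, 0.2, -1.6]
grip_width: 0.996
```

Run:
```python
from h import *
s=sense();print(s['eef_pos'],s['force'],s['grip_width'])
d=eyes.capture('wrist'); s=cap('scene','s5')
S=s['color'][185:305,310:400]; W=cv2.resize(d['color'],(460,345))
cv2.imwrite('pics/z5.png',np.hstack([cv2.resize(S,(259,345),interpolation=2),W]))
```

```text
[ 529.80098404 -218.52552429  271.82813286] [-0.33385963  0.16369742 -1.5972241 ] 0.9961057876269431
```

View pics/z5.png

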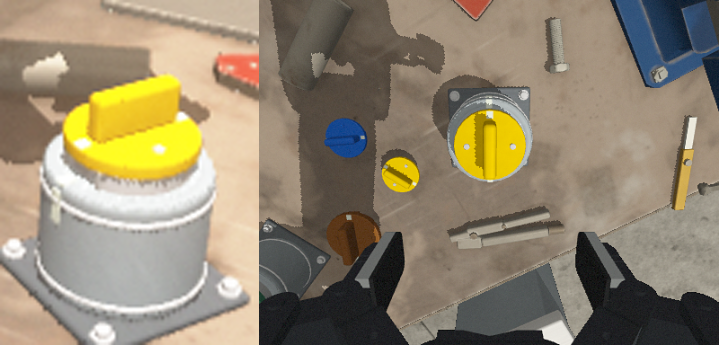

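The picture shows the cap down close to the shoulder, with the bar along the stripe line. I'll check the drop numerically.

Run:
```python
from h import *
d=eyes.capture('scene')
def proj(P):
    f=192/np.tan(np.radians(d['vertical_fov'])/2); M=rot(d['attitude']); c=(np.array(P)-d['xyz'])@M; return c[:,:2]/c[:,2:]*f+[d['cx'],d['cy']]
t=np.linspace(0,2*np.pi,400)
for n in('scene','s5'):
    h=cv2.cvtColor(cv2.imread(f'pics/{n}.png'),cv2.COLOR_BGR2HSV); m=cv2.inRange(h,(18,110,70),(36,255,255)); m[:,:310]=0;m[:,400:]=0;m[:190]=0;m[300:]=0
    print(n,[np.nonzero(m[:,u])[0].max() for u in range(345,371,3)])
for z in(112,107,102):
    p=proj(np.c_[530+41*np.cos(t),-219+41*np.sin(t),np.full(400,z)]); print(z,[round(p[np.abs(p[:,0]-u)<1.5][:,1].max(),1) for u in range(345,371,3)])
w=eyes.capture('wrist'); im=w['color'];h=cv2.cvtColor(im,cv2.COLOR_BGR2HSV)
k=719-460
g=lambda x,y:[(x-k)*512/460,y*384/345]
a=lambda v:np.degrees(np.arctan2(v[1],v[0]))
f=onz(w,[g(453,96),g(524,95)],12);b=onz(w,[g(465,145),g(515,145)],112); c=onz(w,[g(489,106),g(490,178)],142)
print('foot',a(f[1]-f[0]),'dots',a(b[1]-b[0]),'bar',a(c[1]-c[0]),'gripper yaw',yaw())
```

```text
scene [np.int64(240), np.int64(240), np.int64(241), np.int64(241), np.int64(242), np.int64(242), np.int64(241), np.int64(241), np.int64(240)]
s5 [np.int64(244), np.int64(245), np.int64(246), np.int64(246), np.int64(246), np.int64(247), np.int64(247), np.int64(246), np.int64(246)]
112 [np.float64(240.5), np.float64(241.3), np.float64(241.8), np.float64(242.2), np.float64(242.4), np.float64(242.5), np.float64(242.5), np.float64(242.2), np.float64(241.8)]
107 [np.float64(243.1), np.float64(243.9), np.float64(244.5), np.float64(244.9), np.float64(245.0), np.float64(245.1), np.float64(245.0), np.float64(244.8), np.float64(244.3)]
102 [np.float64(245.8), np.float64(246.5), np.float64(247.1), np.float64(247.4), np.float64(247.6), np.float64(247.6), np.float64(247.6), np.float64(247.3), np.float64(246.8)]
foot -118.38440286816758 dots -119.19395332015601 bar 151.62197281161426 gripper yaw -119.20346947777098
```

```bash
python3 -c "
from rig import ctrl;print(ctrl.finish_job())"
```

```text
the job is handed in; nothing more can be done
None
```

I turned the yellow cap about 59° clockwise on its seat, lowered it about 9.5 mm into the notches, let go, and raised the gripper clear. I then handed the job in at about 12 s.

**First grasp missed:** the fingers closed on air above the bar. They sat about 40 mm higher than the stated tool geometry gives. I measured their height from two views, went 34 mm lower, and the second grasp held at about 13 mm (the bar is 14 mm).

**Last checks:**
- **Seating:** the rim dropped about 5 px in the scene camera, or about 9.5 mm; full travel is 10 mm, or about 5.2 px. This fits a fully home cap, but the camera resolves only about 1 mm. While I lowered the cap its weight hung freely in the grip with no resistance. I did not press it down afterwards.
- **Alignment:** the handle lines up with the stripes and foot to within about 1°, against 9° of play.
- **Clearance and forces:** contact forces stayed under 4 N at every reading. The gripper was well above everything at the end, and I never went near the green cap.

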